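# Angle a tongued oak plank into a grooved rail and lock it flat

### The job

Take the loose oak plank off its rest and fit it into the panel jig: hold it with its free end raised, work its tongue into the groove of the dark rail until it is fully home, then lower it flat so that the brass ridge drops into the slot under the plank and locks the joint, with the plank square to the rail and centred on it. The rail is clamped anywhere within 24 mm of its mark, so feel for it; never force the joint (25 N is ample, 35 N would crush the tongue). Let go of the plank and leave the other things on the bench alone.

Things in the scene. Friction and masses are not known exactly. Their poses are not given: they have to be found in the camera images.
- plank_mid (a point): Centre (half-way up) of the pale oak plank: 180 mm long (x, without the tongue), 56 mm wide (y), 20 mm thick (z, up); 0.13 to 0.21 kg. Its -x end bears the tongue and points towards the robot's side, as in the jig. It starts level on the rest, underside 28 mm above the bench. Grip it across its width, at the middle, from above.
- plank_tongue (a point): Middle of the end face of the tongue, 102 mm to -x of plank_mid, 0.5 mm higher; axes as the plank. The tongue runs the full width, is 12 mm long and 7 mm thick (7 to 14 mm above the plank's underside); the shoulders above and below it are square.
- plank_slot (a point): Middle of the slot across the plank's underside (at underside level), full width: 52.5 to 63 mm from the tongue's shoulder, 5.5 mm deep. It takes the jig's brass ridge.
- rest: Fixed plywood rest for the plank, origin on the bench under its middle. Two bearers 60 mm wide, 28 mm high, lie 59 to 81 mm either side of the middle along x; between them is only a strip 30 mm wide, 10 mm high, so fingers can pass beside the plank there.
- jig: Fixed plywood panel jig, origin on the bench under the middle of the fitted plank; x along the plank, away from the rail, y across, z up. The fitted plank lies level, underside 28 mm up (middle 38 mm), on the rail's lower lip and a far bearer (36 mm wide, x 38 to 58 mm). Between these is only a strip 30 mm wide, 14 mm high.
- jig_mark (a point): The mark: nominal place of the groove's mouth (lower edge of the upper lip's face), 90 mm to -x of the jig's origin, 43.5 mm up; axes as the jig. The dark wooden rail, 60 mm wide, is clamped in slots and really lies up to 24 mm to -x or +x of the mark (not measured); it does not shift when pushed. Black thumb screws 24 mm high stand 45 mm to each side of it.
- jig_groove (a point): Nominal middle of the groove's mouth (7.25 mm below the mark; up to 24 mm off along x with the rail). The groove opens to +x: floor 29 mm, roof 43.5 mm above the bench, 13.5 mm deep. The upper lip's top is at 48 mm, flush with the fitted plank. At 0.33 rad of tilt (free end up) the tongue enters to about 2 mm short of home, where the shoulder's top edge meets the lip.
- jig_ridge (a point): Nominal top of the round brass ridge on the rail's lower lip, 58 mm to +x of the mouth (moves with the rail): 5 mm wide, 4 mm above the lip. The lip's top is 28 mm up and reaches 65 mm from the mouth, 40 mm wide. The ridge blocks a plank slid in level; it drops into the slot if the shoulder is within about 3 mm of the mouth. A light push while lowering takes it home.
- mallet: Wooden mallet lying at the left side, head 62 x 105 x 60 mm, 290 mm long; leave alone.
- tape: Black tape measure, 68 x 36 x 60 mm, beyond the work; leave alone.
- sander: Yellow-topped sanding block, 125 x 70 x 48 mm, beyond the work; leave alone.
- square: Try square with dark stock (100 mm) and steel blade (150 mm), 16 mm high, at the right side; leave alone.
- offcut: Oak offcut, 75 x 50 x 20 mm, beyond the work in the middle; leave alone.
- glue: White glue bottle, 56 mm across, 150 mm tall, beyond the work at the right; leave alone.
Not all that is in view belongs to the job. What is shaped like the part that bears plank_mid but red is not meant.

How it is judged:
On the way:
1. the plank, its free end raised (tilted more than 0.1 rad), has its tongue brought to the rail, below the height of the roof of the groove (angle between plank_mid's own z axis and vertical above 0.1 rad and x of plank_tongue in the frame of jig between -0.136 and -0.07 m and z of plank_tongue in the frame of jig below 0.0435 m and y of plank_tongue in the frame of jig between -0.02 and 0.02 m and z of plank_mid in the frame of jig above 0.046 m), for 0.1 s.
At the end, for the whole second after the job is handed in: The plank lies released in the jig: level within 0.03 rad, its middle and tongue at most 1.8 mm above their fitted heights (ridge in the slot, tongue under the lip), its middle -26.5 to +30 mm along the jig's x and within 7 mm across, square to the jig within 0.05 rad (angle between plank_mid's own z axis and vertical below 0.03 rad and z of plank_mid in the frame of jig between 0.036 and 0.0398 m and z of plank_tongue in the frame of jig between 0.036 and 0.0403 m and x of plank_mid in the frame of jig between -0.0265 and 0.03 m and y of plank_mid in the frame of jig between -0.007 and 0.007 m and angle between the x axis of plank_mid and the x axis of jig, either way round below 0.05 rad); the robot touches nothing.
It fails at once if the plank and the jig press on each other with more than 35 N (contact force between plank and jig above 35 N).
It fails at once if one of the other things (mallet, tape measure, sanding block, try square, offcut, glue bottle) is moved more than 20 mm (distance of any of mallet, tape, sander, square, offcut, glue from where it was at the start of the episode above 0.02 m).
It also fails if it takes over 48 s, if anything falls off the work surface, if the arm or the gripper's body presses on something with over 40 N, if the wrist force passes 120 N, or if a joint passes its speed limit or range.

### The arm

A 7-joint arm with a two-finger parallel gripper is mounted at the origin on the work surface. World frame = base frame: x ahead of the robot, y to its left, z up, the work surface at z = 0. Lengths are in m, angles in rad, forces in N, time in s.
With the tool pointing down it reaches from about 0.425 to 0.925 m from the base axis. Payload 6.8 kg.
Tool frame: the origin (TCP) lies between the finger pads; the fingertips stand 14 mm ahead of it and the grasp point (between the pads) lies 5 mm behind it; z points along the fingers, y is the direction in which the jaws open and shut (so a half turn about z gives the same grasp; the last joint's range is limited). The gripper opens to 85 mm and grips with 20 to 120 N. Pads are 22 mm wide; open, the fingers measure 114 mm over their backs; the gripper's body (76 mm by 85 mm) begins 54 mm behind the grasp point. The pads swing forward as they close: fully open they stand 13 mm farther back than shut.
Start: joints at [-1.361, 0.477, 0.022, 1.555, -0.011, 1.109, -0.083], TCP at [0.211, 0.641, 0.245] pointing down, gripper open.
Joint ranges: [-2.96, 2.96], [-0.34, 2.1], [-1.41, 1.46], [0.24, 2.44], [-1.37, 4.51], [0.17, 1.92], [-2.96, 2.96]. Speed limits (rad/s): [2.39, 2.39, 3.14, 3.14, 3.14, 3.14, 3.14].

### API

Orientations are given as a unit quaternion [w, x, y, z].
In Python, from station import bot gives the robot as it stands.
- The arm moves only by the shell command python3 -m crank 'ROWS' [FORCE]. ROWS is JSON, a list of rows, each a list of 3 entries, a list of its own where there are three numbers: the shift along the tool's x, y, z in m, then the turn, a rotation vector about the tool's x, y, z in degrees, then the finger opening in m, from 0 to 0.0854. A call has 1 to 10 rows; each row shifts and turns the commanded pose from where the row before left it, along the tool's axes as they then stand; what a row does not reach is not made up. A row lasts 1/8 s, in which the tool goes at most 62.5 mm and 10.7 degrees, less where a joint would pass 70% of its speed; a pose out of reach is approached as far as the arm can. A call is refused whole if a number of a shift passes 0.0625 or a number of a turn 10.7, either way. A call with a gripper value outside its range is refused whole. The fingers move at their own pace and stop on an object; FORCE is the grip in N (left out, the last holds). Time passes only in rows, so rows that do not move let the fingers close. It gives the time, the measured TCP pose, the force and the opening at its end, in the units of the state.
- bot.get_obs(): the state, without advancing time (a new reading comes with each control period).
- bot.read_camera(name): name is "scene" or "top" or "wrist"; returns (picture, depth): 384x512x3 uint8, red, green, blue; 384x512 float32, m along the optical axis (not along the pixel's ray), 0 where there is no reading.
- bot.calibration(name): a dict with "fx", "fy", "cx", "cy" (pixels), "extrinsics" (4x4, takes a point from camera to world coordinates). Camera axes: x right, y down, z forward; pixel columns grow to the right and rows downward; lengths in m; the calibration is good to about 2 mm. A picture is of the moment at which its call begins: read the wrist's pose just before it. calibration takes no time and is no camera call; for the wrist camera it gives the pose at the moment of the call.
- bot.hand_in(): hands the job in, once; it reports no verdict.
The state is a dict: "t": time; "q": joint angles; "joint_vel": joint speeds; "joint_torque": joint torques, N m; "eef_pos": TCP position; "tool_rot": TCP orientation; "contact_force": force on the tool from outside, world axes, zero at the start; "torque": the same for the moment, N m; "gripper_width": opening from 0.0 (shut) to 1.0 (fully open).
Only numpy, scipy, OpenCV 4.12 (cv2) and the standard library are available. Lean on these libraries where they do the work, as an engineer would, in place of code of your own. Each camera call takes 0.05 s, during which the arm holds its last target.

## Working session

There is one attempt and no reset: what is moved stays moved. The work goes in short steps, Python scripts to look and compute and a shell command to move; the robot and the scene stay as the last step left them, time stands still between calls to the robot, and variables do not carry over. Pictures are saved under pics/ and viewed, and the job is handed in when it is done.

```bash
ls -la; mkdir -p pics; python3 - <<'E'
from station import bot
import cv2,numpy as np
o=bot.get_obs()
for k in o: print(k,np.round(o[k],4))
for n in ["scene","top"]:
    im,d=bot.read_camera(n); cv2.imwrite(f"pics/{n}0.png",im[:,:,::-1]); np.save(f"pics/{n}0.npy",d); 
    c=bot.calibration(n); print(n,c['fx'],c['fy'],c['cx'],c['cy'],np.round(c['extrinsics'],4).tolist())
E
```

```text
total 12
drwxr-xr-x  3 agent agent 4096 Dec  7 14:52 .
drwxr-xr-x 23 root  root  4096 Dec  7 14:52 ..
drwxr-xr-x  2 agent agent 4096 Dec  7 14:52 pics
t 0.0
q [-1.3611  0.4778  0.0224  1.5565 -0.0115  1.1093 -0.0831]
joint_vel [-0.0002  0.0011 -0.0004  0.0007 -0.0006 -0.0009  0.0008]
joint_torque [-4.00000e-04 -5.96453e+01  1.60810e+00 -2.81191e+01  1.25000e-02
  9.30000e-03  0.00000e+00]
eef_pos [0.2108 0.6406 0.2443]
tool_rot [-1.000e-04  1.582e-01  9.874e-01 -9.000e-04]
contact_force [-0.154   0.0832 -0.3602]
torque [ 0.0327 -0.0107 -0.0086]
gripper_width 1.0011
scene 360.285010294279 360.285010294279 257.1681868318256 191.8281002480096 [[0.6044, 0.4557, -0.6535, 1.249], [0.7967, -0.3384, 0.5008, -0.599], [0.0071, -0.8233, -0.5676, 0.7108], [0.0, 0.0, 0.0, 1.0]]
top 403.4507366179791 403.4507366179791 250.26896625118067 200.6670140119565 [[0.0104, -0.9946, 0.1031, 0.403], [-0.9998, -0.0121, -0.0159, -0.0014], [0.0171, -0.1029, -0.9945, 1.1601], [0.0, 0.0, 0.0, 1.0]]
```

View pics/scene0.png

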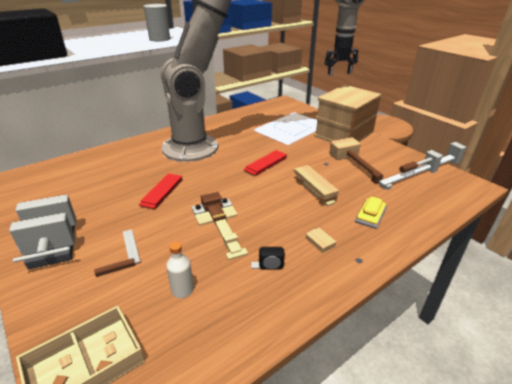

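View pics/top0.png

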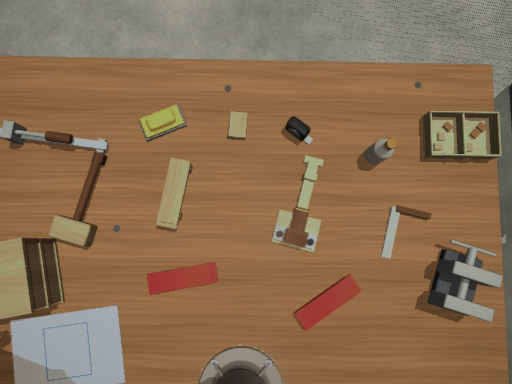

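The top view shows three plank shapes: pale oak at (174,193), red at (183,278) and red at (328,302). The pale oak one is the plank meant. The jig has its dark rail at (298,228) and its far bearer at (313,163). I'll enlarge both to confirm.

```bash
python3 - <<'E'
import cv2,numpy as np
im=cv2.imread('pics/top0.png')
a=cv2.resize(im[145:245,135:215],None,fx=5,fy=5,interpolation=cv2.INTER_CUBIC)
b=cv2.resize(im[145:255,260:335],None,fx=5,fy=5,interpolation=cv2.INTER_CUBIC)
h=max(a.shape[0],b.shape[0])
a=cv2.copyMakeBorder(a,0,h-a.shape[0],0,10,0);b=cv2.copyMakeBorder(b,0,h-b.shape[0],0,0,0)
cv2.imwrite('pics/crop0.png',np.hstack([a,b]))
E
```

```text
(no output)
```

View pics/crop0.png

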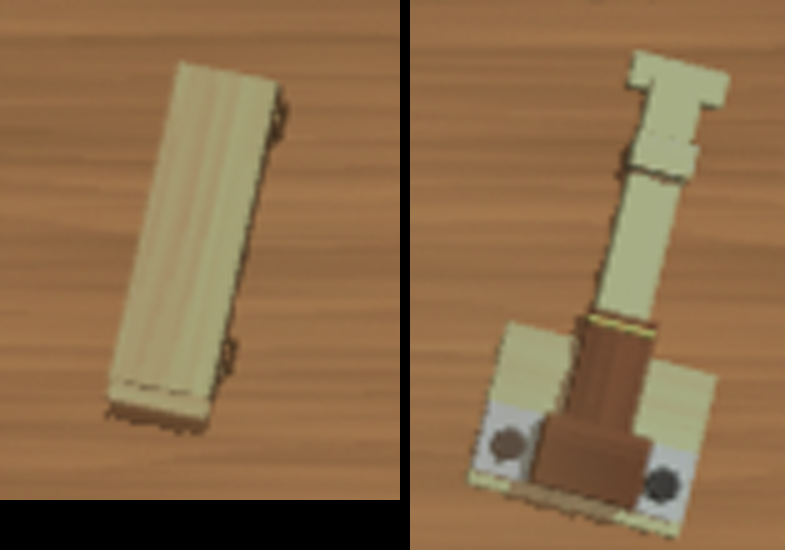

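The crop confirms pale oak, with the tongue step at its lower (robot) end. On the right are the jig's rail (lip face at crop about (550,412) to (652,437)), the brass ridge and the far bearer. Next I'll measure these with depth and rays.

```bash
cat > h.py <<'E'
import numpy as np,cv2
def cal(bot,n): c=bot.calibration(n); return c
def cloud(c,d):
    v,u=np.mgrid[:d.shape[0],:d.shape[1]]
    P=np.stack([(u-c['cx'])/c['fx']*d,(v-c['cy'])/c['fy']*d,d],-1)
    E=np.array(c['extrinsics']); return P@E[:3,:3].T+E[:3,3]
def ray(c,uv,z):
    E=np.array(c['extrinsics']); uv=np.atleast_2d(uv).astype(float)
    r=np.stack([(uv[:,0]-c['cx'])/c['fx'],(uv[:,1]-c['cy'])/c['fy'],np.ones(len(uv))],-1)@E[:3,:3].T
    t=(z-E[2,3])/r[:,2]; return E[:3,3]+t[:,None]*r
E
python3 - <<'E'
from station import bot
from h import *
c=bot.calibration('top'); d=np.load('pics/top0.npy'); P=cloud(c,d); Z=P[...,2]
im=cv2.imread('pics/top0.png')
print('bench z',np.median(Z[100:350,100:150]))
print('plank z',np.median(Z[180:205,165:180]), 'rail lip z',np.median(Z[230:240,292:304]))
np.set_printoptions(linewidth=200,precision=0,suppress=True)
def comp(m,seed):
    n,l=cv2.connectedComponents(m.astype(np.uint8)); return l==l[seed[1],seed[0]]
def rect(mask,z,name):
    cs,_=cv2.findContours(mask.astype(np.uint8),cv2.RETR_EXTERNAL,cv2.CHAIN_APPROX_NONE)
    k=max(cs,key=cv2.contourArea)[:,0]
    W=ray(c,k,z)[:,:2]
    r=cv2.minAreaRect((W*1000).astype(np.float32)); print(name,mask.sum(),r, cv2.boxPoints(r).tolist())
off=0
m=comp((Z>0.040)&(Z<.056),(174,194)); rect(m,.048,'plank')
cv2.imwrite('pics/m1.png',m*255)
m2=comp((Z>0.040)&(Z<.056),(297,235)); rect(m2,.048,'lip')
print((Z[150:255:2,260:335:3]*1000))
E
```

```text
bench z 0.00046583524855758895
plank z 0.04829174420311366 rail lip z 0.04861729381544788
plank 1410 ((539.072509765625, 194.0575408935547), (57.39005661010742, 191.3329315185547), 79.42786407470703) [[439.7652282714844, 183.40187072753906], [627.8502197265625, 148.29737854003906], [638.3797607421875, 204.7132110595703], [450.2947998046875, 239.8177032470703]]
lip 322 ((420.5196838378906, -146.76315307617188), (60.6206169128418, 40.01360321044922), 76.60543060302734) [[394.0355529785156, -171.6142578125], [432.9607238769531, -180.88363647460938], [447.0038146972656, -121.91204833984375], [408.0786437988281, -112.64266967773438]]
[[-2. -2.  0. ...  1. -2.  2.]
 [-1.  3.  2. ... -2. -4.  2.]
 [ 0. -2.  2. ...  1. -3. -2.]
 ...
 [-4. -1. -4. ... -2. -1. -4.]
 [ 1.  2.  4. ... -3.  1. -1.]
 [-3. -2.  2. ... -0.  1. -0.]][ WARN:0@0.177] global loadsave.cpp:1063 imwrite_ Unsupported depth image for selected encoder is fallbacked to CV_8U.
```

```bash
python3 - <<'E' 2>/dev/null
from station import bot
from h import *
np.set_printoptions(linewidth=220,precision=1,suppress=True)
c=bot.calibration('top'); d=np.load('pics/top0.npy'); P=cloud(c,d)
im=cv2.imread('pics/top0.png'); hsv=cv2.cvtColor(im,cv2.COLOR_BGR2HSV)
def comp(m,seed):
    n,l=cv2.connectedComponents(m.astype(np.uint8)); return l==l[seed[1],seed[0]]
for p in [(296,205),(305,190),(313,165),(310,178),(303,195),(298,235),(280,225),(302,210),(200,180)]: print(p,hsv[p[1],p[0]],im[p[1],p[0]],P[p[1],p[0]]*1000)
# pale in jig: hue
pale=(hsv[...,0]>20)&(hsv[...,0]<40)&(hsv[...,1]>40)
cv2.imwrite('pics/pale.png',cv2.resize((pale[145:255,260:335]*255).astype(np.uint8),None,fx=5,fy=5,interpolation=cv2.INTER_NEAREST))
# subpixel from crop corners (crop px /5 + offset)
def pt(x,y): return ((x-410)/5+260-.4,y/5+145-.4)
bear=[pt(697,148),pt(632,130),pt(630,165),pt(688,180)]
W=ray(c,bear,.028)*1000; print('bearer',W, W.mean(0))
lip=[pt(550,412),pt(652,437)]; W=ray(c,lip,.048)*1000; print('lip face',W,W.mean(0))
rid=[pt(588,318),pt(655,332)]; W=ray(c,rid,.032)*1000; print('ridge',W,W.mean(0))
def pt2(x,y): return (x/5+135-.4,y/5+145-.4)
W=ray(c,[pt2(180,62),pt2(280,82),pt2(208,403),pt2(110,380)],.048)*1000; print('plank top',W,W.mean(0))
# strip edges: per row centre of pale in rows 182..205
E
python3 - <<'E'
from station import bot
from h import *
np.set_printoptions(linewidth=220,precision=4,suppress=True)
im,d=bot.read_camera('wrist'); cv2.imwrite('pics/wrist0.png',im[:,:,::-1])
c=bot.calibration('wrist'); print(c['fx'],c['cx'],c['cy']);print(c['extrinsics'])
E
```

```text
(296, 205) [ 16 131 109] [ 53  82 109] [ 512.  -152.1    2.5]
(305, 190) [ 35  60 174] [133 174 167] [ 554.4 -176.6   14.1]
(313, 165) [ 34  60 173] [132 173 167] [ 627.8 -200.2   12.9]
(310, 178) [ 34  61 172] [131 172 167] [ 587.1 -188.7   28.8]
(303, 195) [ 34  60 173] [132 173 167] [ 539.4 -170.1   18.7]
(298, 235) [ 12 141 105] [ 47  71 105] [ 424.8 -151.3   49.9]
(280, 225) [ 31  63 166] [125 166 164] [ 453.6 -105.8    5.3]
(302, 210) [ 23 121 162] [ 85 145 162] [ 495.1 -164.8   34.1]
(200, 180) [ 15 135 147] [ 69 107 147] [581.4 126.3   1.6]
bearer [[ 598.4 -208.9   28. ]
 [ 608.3 -171.8   28. ]
 [ 588.1 -170.6   28. ]
 [ 579.9 -203.6   28. ]] [ 593.7 -188.7   28. ]
lip face [[ 446.5 -122.9   48. ]
 [ 433.4 -179.2   48. ]] [ 439.9 -151.1   48. ]
ridge [[ 500.1 -146.    32. ]
 [ 492.7 -183.7   32. ]] [ 496.4 -164.9   32. ]
plank top [[638.1 204.6  48. ]
 [627.6 148.6  48. ]
 [448.  183.5  48. ]
 [460.1 237.5  48. ]] [543.5 193.6  48. ]
274.80973542934515 253.61915676056537 190.86609158482918
[[ 0.3124  0.9069  0.2828  0.1375]
 [ 0.95   -0.2974 -0.0956  0.6643]
 [-0.0026  0.2985 -0.9544  0.373 ]
 [ 0.      0.      0.      1.    ]]
```

View pics/wrist0.png

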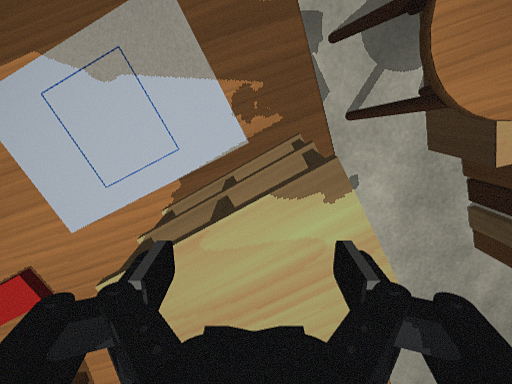

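View pics/pale.png

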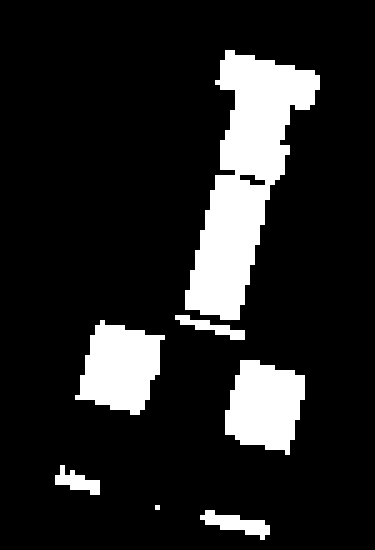

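Measurements, all consistent with the given sizes:
- **Plank:** middle about (544.5, 193.3), yaw about -10.6°. The top is 57 x 191 mm including the tongue, at z = 48 mm.
- **Jig:** yaw about -13.6°, mouth about (439.9, -151.1), bearer centre about (593.7, -188.7).
- **Rail offset:** mouth to bearer is 158 mm, which puts the rail about 20 mm to -x. The ridge is 58.2 mm from the mouth, matching the 58 mm given.

Next is a move planner helper.

```bash
cat >> h.py <<'E'
from scipy.spatial.transform import Rotation as R
def pose(o):
    q=o['tool_rot']; return np.array(o['eef_pos']),R.from_quat([q[1],q[2],q[3],q[0]])
def target(yaw,tilt):
    # plank frame yaw (deg), tilt (deg) free end up -> tool rot: x=-plank x, y=plank y, z=-plank z
    Rp=R.from_euler('z',yaw,degrees=True)*R.from_euler('y',-tilt,degrees=True)
    return Rp*R.from_matrix(np.diag([-1,1,-1.]))
def plan(bot,p,yaw,tilt):
    """p in m; prints turn (first) then shift in the frame after the turn, mm; also shift in present frame"""
    o=bot.get_obs(); p0,r0=pose(o); rt=target(yaw,tilt)
    print('t',round(o['t'],2),'at',np.round(p0*1000,1),'F',np.round(o['contact_force'],1),'w',round(o['gripper_width'],3))
    e=(R.from_matrix(np.diag([-1,1,-1.])).inv()); rp=r0*e
    print('plank-style yaw,-tilt,roll',np.round(rp.as_euler('ZYX',degrees=True),2))
    print('turn deg',np.round((r0.inv()*rt).as_rotvec(degrees=True),2))
    dw=np.array(p)-p0
    print('shift after turn mm',np.round(rt.inv().apply(dw)*1000,1),' shift now mm',np.round(r0.inv().apply(dw)*1000,1))
E
python3 - <<'E'
from station import bot
from h import *
plan(bot,[.545,.193,.2],-10.6,0)
E
```

```text
t 0.15 at [210.8 640.8 244.6] F [ 0.4 -0.3  0.1] w 0.999
plank-style yaw,-tilt,roll [-18.21  -0.    -0.08]
turn deg [-0.08 -0.   -7.61]
shift after turn mm [-410.9 -378.7   44.6]  shift now mm [-457.4 -320.9   45. ]
```

```bash
python3 -m crank '[[[-0.03,-0.021,0.002],[0,0,0],0.085],[[-0.045,-0.031,0.004],[0,0,0],0.085],[[-0.045,-0.031,0.004],[0,0,0],0.085],[[-0.045,-0.031,0.004],[0,0,0],0.085],[[-0.045,-0.031,0.004],[0,0,0],0.085],[[-0.045,-0.031,0.004],[0,0,0],0.085],[[-0.045,-0.031,0.004],[0,0,0],0.085],[[-0.045,-0.031,0.004],[0,0,0],0.085],[[-0.045,-0.031,0.004],[0,0,0],0.085],[[-0.030,-0.021,0.004],[0,0,-3.6],0.085]]'
python3 - <<'E'
from station import bot
from h import *
plan(bot,[.545,.193,.2],-10.6,0)
E
```

```text
t: 1.4
eef_pos: [0.5206, 0.2316, 0.2071]
tool_rot: [0.0, 0.128, 0.992, -0.0]
contact_force: [-0.2, 0.1, 0.3]
gripper_width: 0.995
t 1.4 at [520.6 231.6 207.1] F [-0.2  0.1  0.3] w 0.995
plank-style yaw,-tilt,roll [-14.68  -0.03  -0.04]
turn deg [-0.04  0.03 -4.08]
shift after turn mm [-31.1 -33.5   7.1]  shift now mm [-33.4 -31.2   7.1]
```

```bash
python3 -m crank '[[[-0.017,-0.015,0.003],[0,0,-4],0.085],[[-0.015,-0.017,0.003],[0,0,0],0.085],[[0,0,0],[0,0,0],0.085]]'
python3 - <<'E'
from station import bot
from h import *
plan(bot,[.545,.193,.2],-10.6,0)
c=bot.calibration('wrist'); im,d=bot.read_camera('wrist'); np.save('pics/w1.npy',d); np.save('pics/w1c.npy',c,allow_pickle=True)
cv2.imwrite('pics/w1.png',im[:,:,::-1])
E
```

```text
t: 1.78
eef_pos: [0.544, 0.1942, 0.2009]
tool_rot: [-0.0, 0.094, 0.996, -0.001]
contact_force: [-0.0, 0.1, -0.3]
gripper_width: 0.995
t 1.77 at [544.  194.2 200.9] F [-0.   0.1 -0.3] w 0.995
plank-style yaw,-tilt,roll [-10.82   0.02  -0.07]
turn deg [-0.07 -0.02 -0.22]
shift after turn mm [-1.2 -1.   0.9]  shift now mm [-1.2 -1.   0.9]
```

View pics/w1.png

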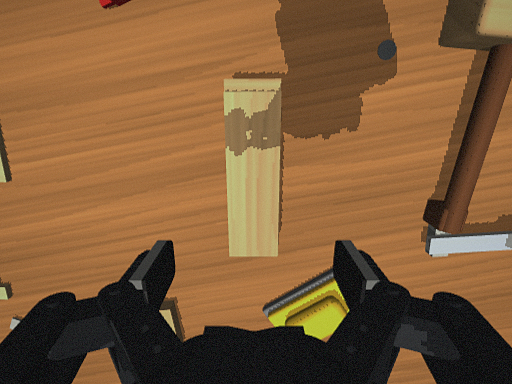

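The wrist view shows the whole plank. Its shoulder line is at about (224,91)-(281,91), the far end at about (229,256)-(279,256), and the shadow is on top. I'll fit its edges.

```bash
python3 - <<'E' 
from station import bot
from h import *
c=np.load('pics/w1c.npy',allow_pickle=True).item()
P=cloud(c,np.load('pics/w1.npy')); print('top z',np.median(P[160:230,240:270,2]), 'bench',np.median(P[150:230,120:180,2]))
m=np.abs(P[...,2]-.0475)<.006; n,l=cv2.connectedComponents(m.astype(np.uint8)); m=(l==l[200,255]).astype(np.uint8)
k=max(cv2.findContours(m,0,cv2.CHAIN_APPROX_NONE)[0],key=cv2.contourArea)[:,0]
W=ray(c,k,.048)[:,:2]*1000
r=cv2.minAreaRect(W.astype(np.float32)); print(r,cv2.boxPoints(r).tolist())
W=ray(c,[[224,91],[281,91],[279,256],[229,256]],.048)*1000; print(W,W.mean(0))
g=cv2.imread('pics/w1.png'); cv2.imwrite('pics/w1c.png',cv2.resize(g[60:270,210:300],None,fx=2.8,fy=2.8,interpolation=cv2.INTER_CUBIC))
E
```

```text
top z 0.047681625024607016 bench -0.00022115879943856998
((537.1976928710938, 193.00927734375), (55.91020202636719, 190.25608825683594), 79.45117950439453) [[438.5595397949219, 182.94204711914062], [625.6001586914062, 148.11123657226562], [635.8358154296875, 203.07650756835938], [448.79522705078125, 237.90731811523438]]
[[450.06305466 181.85027102  48.        ]
 [460.37429623 235.78668574  48.        ]
 [637.53569151 205.01459232  48.        ]
 [626.74531361 148.10847985  48.        ]] [543.679589   192.69000724  48.        ]
```

View pics/w1c.png

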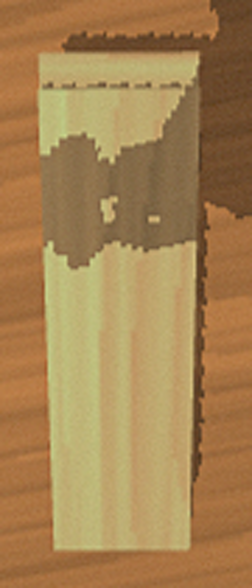

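```bash
python3 -m crank '[[[0,-0.001,0.035],[0,0,0],0.085],[[0,0,0.05],[0,0,0],0.085],[[0,0,0.045],[0,0,0],0.085],[[0,0,0.03],[0,0,0],0.085],[[0,0,0.009],[0,0,0],0.085],[[0,0,0],[0,0,0],0.085]]'
python3 - <<'E'
from station import bot
from h import *
plan(bot,[.5438,.1929,.031],-10.6,0)
E
```

```text
t: 2.58
eef_pos: [0.5431, 0.1962, 0.0325]
tool_rot: [-0.0, 0.092, 0.996, 0.0]
contact_force: [-0.4, -0.1, 0.6]
gripper_width: 0.994
t 2.58 at [543.1 196.2  32.5] F [-0.4 -0.1  0.6] w 0.994
plank-style yaw,-tilt,roll [-10.55   0.02   0.02]
turn deg [ 0.02 -0.02  0.05]
shift after turn mm [-1.3 -3.1  1.5]  shift now mm [-1.3 -3.1  1.5]
```

```bash
python3 -m crank '[[[-0.001,-0.003,0.001],[0,0,0],0.085],[[0,0,0],[0,0,0],0.085]]'
python3 - <<'E'
from station import bot
from h import *
plan(bot,[.5438,.1929,.031],-10.6,0)
E
```

```text
t: 2.82
eef_pos: [0.5446, 0.192, 0.0325]
tool_rot: [0.001, 0.093, 0.996, 0.0]
contact_force: [-0.1, -0.5, 0.2]
gripper_width: 0.995
t 2.83 at [544.6 192.   32.5] F [-0.1 -0.5  0.2] w 0.995
plank-style yaw,-tilt,roll [-10.64  -0.1    0.06]
turn deg [ 0.06  0.1  -0.04]
shift after turn mm [0.9 0.7 1.5]  shift now mm [0.9 0.7 1.5]
```

```bash
python3 -m crank '[[[0,0,0.001],[0,0,0],0.03],[[0,0,0],[0,0,0],0.03],[[0,0,0],[0,0,0],0.03],[[0,0,0],[0,0,0],0.03],[[0,0,0],[0,0,0],0.03]]' 100
python3 - <<'E'
from station import bot
from h import *
plan(bot,[.5438,.1929,.031],-10.6,0)
E
```

```text
t: 3.45
eef_pos: [0.5443, 0.1923, 0.0311]
tool_rot: [0.0, 0.092, 0.996, 0.0]
contact_force: [-0.9, -0.2, 6.0]
gripper_width: 0.638
t 3.45 at [544.3 192.3  31.1] F [-0.9 -0.2  6. ] w 0.638
plank-style yaw,-tilt,roll [-10.61  -0.05   0.04]
turn deg [ 0.04  0.05 -0.01]
shift after turn mm [0.6 0.5 0.1]  shift now mm [0.6 0.5 0.1]
```

```bash
python3 -m crank '[[[0,0,-0.01],[0,0,0],0.03],[[0,0,-0.03],[0,0,0],0.03],[[0,0,-0.04],[0,0,0],0.03],[[0,0,-0.03],[0,0,0],0.03],[[0,0,0],[0,0,0],0.03]]'
python3 - <<'E'
from station import bot
from h import *
print(bot.get_obs()['torque'])
plan(bot,[.5274,-.1723,.14],-13.6,0)
c=bot.calibration('wrist'); im,d=bot.read_camera('wrist'); np.save('pics/w2.npy',d); np.save('pics/w2c.npy',c,allow_pickle=True)
cv2.imwrite('pics/w2.png',im[:,:,::-1])
E
```

```text
t: 4.08
eef_pos: [0.5452, 0.1927, 0.1429]
tool_rot: [0.002, 0.093, 0.996, 0.001]
contact_force: [-0.2, 0.5, -2.2]
gripper_width: 0.637
[0.0175544  0.01580029 0.00901078]
t 4.08 at [545.2 192.7 142.9] F [-0.2  0.5 -2.2] w 0.637
plank-style yaw,-tilt,roll [-10.62  -0.22   0.17]
turn deg [0.18 0.22 2.98]
shift after turn mm [ -68.5 -358.9    2.9]  shift now mm [ -49.7 -362.     2. ]
```

View pics/w2.png

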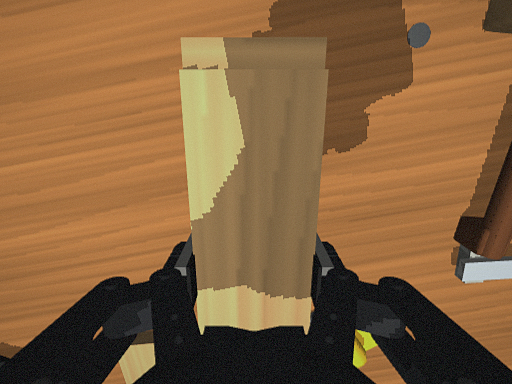

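The plank is held: 2.2 N weight, shoulder edge at row 69 between columns 180 and 328. I'll get the plank's pose in the tool frame from this picture.

```bash
python3 - <<'E' 
from station import bot
from h import *
np.set_printoptions(precision=2,suppress=True)
c=np.load('pics/w2c.npy',allow_pickle=True).item(); d=np.load('pics/w2.npy')
p,r=pose(bot.get_obs())
P=cloud(c,d); T=r.inv().apply((P-p).reshape(-1,3)).reshape(P.shape)*1000
q=T[85:200,200:310].reshape(-1,3)
A=np.c_[q[:,:2],np.ones(len(q))]; s=np.linalg.lstsq(A,q[:,2],rcond=None)[0]; print('plane z=',s, 'tilt deg about y (dz/dx), roll',np.degrees(s[:2]))
for uv in [(180,69),(328,69),(255,69),(181,38),(327,38)]:
    print(uv,T[uv[1]+4,uv[0]+ (6 if uv[0]<250 else -6)])
# ray onto plane at tool z=const
E=np.array(c['extrinsics'])
zz=s[2]
for uv in [(180,69.5),(328.5,69.5),(193,220),(316,270)]:
    rr=np.array([(uv[0]-c['cx'])/c['fx'],(uv[1]-c['cy'])/c['fy'],1.])
    a=r.inv().apply(E[:3,:3]@rr); b=r.inv().apply(E[:3,3]-p)*1000
    t=(s[2]+s[0]*90-b[2])/a[2]; print(uv,b+t*a)
E
```

```text
plane z= [ -0.04   0.   -16.59] tilt deg about y (dz/dx), roll [-2.02  0.06]
(180, 69) [ 87.49 -25.59 -18.41]
(328, 69) [ 87.4   25.22 -19.33]
(255, 69) [ 87.59  -1.97 -17.44]
(181, 38) [ 99.01 -25.69 -12.71]
(327, 38) [ 99.37  25.96 -10.85]
(180, 69.5) [ 88.55 -27.41 -19.76]
(328.5, 69.5) [ 88.55  27.43 -19.76]
(193, 220) [ 28.26 -26.61 -19.76]
(316, 270) [  3.14  28.64 -19.76]
```

```bash
python3 - <<'E' 
from station import bot
from h import *
np.set_printoptions(precision=4,suppress=True)
c=np.load('pics/w1c.npy',allow_pickle=True).item(); d=np.load('pics/w1.npy'); P=cloud(c,d)*1000
r=target(-10.6,0)
for nm,sl in [('plank',(slice(95,250),slice(232,275))),('bench',(slice(20,250),slice(40,210)))]:
    q=r.inv().apply(P[sl].reshape(-1,3)); q-=np.median(q,0)
    A=np.c_[q[:,:2],np.ones(len(q))]; k=np.ones(len(q),bool)
    for _ in range(4):
        s=np.linalg.lstsq(A[k],q[k,2],rcond=None)[0]; k=abs(A@s-q[:,2])<5
    print(nm,np.degrees(s[:2]),k.mean())
E
```

```text
plank [-0.05    0.1383] 0.9962490622655664
bench [-0.0469  0.0578] 0.991457800511509
```

The plank sits about 2° tongue-up in the grip, and I'll allow for that. Now carry it over to the jig.

```bash
python3 -m crank '[[[-0.003,-0.015,0],[0,0,0],0.03],[[-0.006,-0.030,0],[0,0,0],0.03],[[-0.009,-0.045,0],[0,0,0],0.03],[[-0.009,-0.045,0],[0,0,0],0.03],[[-0.009,-0.045,0],[0,0,0],0.03],[[-0.009,-0.045,0],[0,0,0],0.03],[[-0.009,-0.045,0],[0,0,0],0.03],[[-0.009,-0.045,0],[0,0,0],0.03],[[-0.007,-0.032,0],[0,0,0],0.03],[[-0.004,-0.017,0],[0,0,3],0.03]]'
python3 -m crank '[[[0,0,0],[0,3,0],0.03],[[0,0,0],[0,5,0],0.03],[[0,0,0],[0,4,0],0.03],[[0,0,0],[0,1.5,0],0.03],[[0,0,0],[0,0,0],0.03]]'
python3 - <<'E'
from station import bot
from h import *
plan(bot,[.551,-.178,.14],-13.6,13.5)
E
```

```text
t: 5.38
eef_pos: [0.5476, -0.1823, 0.139]
tool_rot: [-0.001, 0.122, 0.993, -0.0]
contact_force: [-0.1, 0.1, -1.9]
gripper_width: 0.639
t: 6.0
eef_pos: [0.5493, -0.1789, 0.1395]
tool_rot: [-0.117, 0.118, 0.986, 0.014]
contact_force: [0.7, -0.4, -1.5]
gripper_width: 0.637
t 6.0 at [ 549.3 -178.9  139.5] F [ 0.7 -0.4 -1.5] w 0.637
plank-style yaw,-tilt,roll [-1.362e+01  1.354e+01 -1.000e-02]
turn deg [-1.000e-02 -2.704e+01 -2.000e-02]
shift after turn mm [-1.5  1.3 -0.1]  shift now mm [-1.3  1.3 -0.8]
```

The sign was wrong, so I'll reverse the tilt.

```bash
python3 -m crank '[[[0,0,0],[0,-3,0],0.03],[[0,0,0],[0,-6,0],0.03],[[0,0,0],[0,-6,0],0.03],[[0,0,0],[0,-6,0],0.03],[[0,0,0],[0,-4,0],0.03],[[0,0,0],[0,-2,0],0.03],[[0,0,0],[0,0,0],0.03]]'
python3 - <<'E'
from station import bot
from h import *
plan(bot,[.551,-.178,.14],-13.6,13.5)
o=bot.get_obs(); np.save('pics/w3p.npy',np.r_[o['eef_pos'],o['tool_rot']])
c=bot.calibration('wrist'); im,d=bot.read_camera('wrist'); np.save('pics/w3.npy',d); np.save('pics/w3c.npy',c,allow_pickle=True)
cv2.imwrite('pics/w3.png',im[:,:,::-1])
E
```

```text
t: 6.88
eef_pos: [0.5481, -0.179, 0.1403]
tool_rot: [0.116, 0.118, 0.986, -0.014]
contact_force: [-0.2, -0.7, -2.4]
gripper_width: 0.634
t 6.88 at [ 548.1 -179.   140.3] F [-0.2 -0.7 -2.4] w 0.634
plank-style yaw,-tilt,roll [-13.65 -13.46   0.03]
turn deg [ 0.02 -0.04 -0.05]
shift after turn mm [-2.5  1.7  0.9]  shift now mm [-2.5  1.7  0.9]
```

View pics/w3.png

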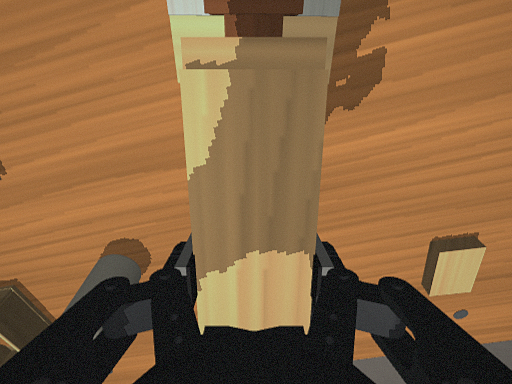

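The view shows the plank's tongue edge (row 38, columns 181-327) with the rail ahead: upper lip at the top border (columns 203-305), lower lip at columns 224-303. I'll measure both.

```bash
python3 - <<'E' 
from station import bot
from h import *
np.set_printoptions(precision=2,suppress=True,linewidth=180)
c=np.load('pics/w3c.npy',allow_pickle=True).item(); d=np.load('pics/w3.npy')
v=np.load('pics/w3p.npy'); p=v[:3]; r=R.from_quat([v[4],v[5],v[6],v[3]])
P=cloud(c,d); T=r.inv().apply((P-p).reshape(-1,3)).reshape(P.shape)*1000
q=T[85:200,205:305].reshape(-1,3)
A=np.c_[q[:,:2],np.ones(len(q))]; s=np.linalg.lstsq(A,q[:,2],rcond=None)[0]; print('plane',s,np.degrees(s[:2]))
g=cv2.imread('pics/w3.png'); hsv=cv2.cvtColor(g,cv2.COLOR_BGR2HSV)
cv2.imwrite('pics/w3c.png',cv2.resize(g[0:80,160:350],None,fx=4,fy=4,interpolation=cv2.INTER_CUBIC))
Pm=P*1000
for row in (2,6,10,14,18,25,32): print(row,[(u,Pm[row,u].round(0).tolist()) for u in (190,230,263,295)])
E
```

```text
plane [ -0.04   0.   -14.82] [-2.33  0.12]
2 [(190, [421.0, -195.0, 13.0]), (230, [430.0, -166.0, 49.0]), (263, [435.0, -147.0, 47.0]), (295, [439.0, -128.0, 49.0])]
6 [(190, [423.0, -196.0, 13.0]), (230, [432.0, -166.0, 47.0]), (263, [437.0, -147.0, 47.0]), (295, [441.0, -128.0, 48.0])]
10 [(190, [425.0, -197.0, 12.0]), (230, [434.0, -167.0, 47.0]), (263, [439.0, -148.0, 48.0]), (295, [443.0, -129.0, 47.0])]
14 [(190, [427.0, -198.0, 13.0]), (230, [446.0, -155.0, 247.0]), (263, [440.0, -147.0, 30.0]), (295, [445.0, -127.0, 29.0])]
18 [(190, [429.0, -200.0, 7.0]), (230, [437.0, -169.0, 28.0]), (263, [442.0, -148.0, 28.0]), (295, [448.0, -124.0, 7.0])]
25 [(190, [433.0, -201.0, 6.0]), (230, [441.0, -171.0, 29.0]), (263, [446.0, -149.0, 28.0]), (295, [452.0, -125.0, 6.0])]
32 [(190, [438.0, -202.0, 9.0]), (230, [445.0, -172.0, 29.0]), (263, [450.0, -150.0, 27.0]), (295, [456.0, -126.0, 8.0])]
```

View pics/w3c.png

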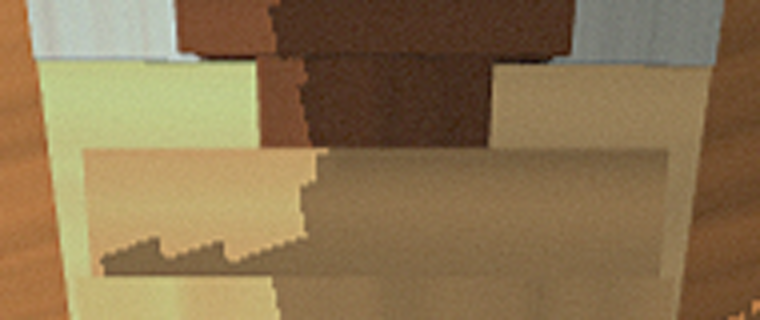

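```bash
python3 - <<'E' 
from h import *
np.set_printoptions(precision=2,suppress=True,linewidth=180)
c=np.load('pics/w3c.npy',allow_pickle=True).item()
v=np.load('pics/w3p.npy'); p=v[:3]*1000; r=R.from_quat([v[4],v[5],v[6],v[3]])
a=ray(c,[[204.3,12.5],[303,13]],.048)*1000; print('face',a,a.mean(0),np.linalg.norm(a[0]-a[1]),np.degrees(np.arctan2(*(a[1]-a[0])[:2])))
b=ray(c,[[224.3,25],[283,25]],.028)*1000; print('lower',b,b.mean(0),np.linalg.norm(b[0]-b[1]))
u=np.array([np.cos(np.radians(13.6)),-np.sin(np.radians(13.6))]); n=np.array([-u[1],u[0]])
m=a.mean(0)[:2]
print('tcp rel mouth: along',(p[:2]-m)@u,'lateral',(p[:2]-m)@n)
print('lower lat',(b.mean(0)[:2]-m)@n)
for nm,t in [('topview',np.array([439.9,-151.1])),('bearer',np.array([593.7,-188.7])),('ridge',np.array([496.4,-164.9]))]: print(nm,'lat rel m',(t-m)@n,'along',(t-m)@u)
# tongue tip corners rel tool, delta 2.3deg
dl=np.radians(2.15); S=np.array([88.55,-19.3])
ex=np.array([np.cos(dl),-np.sin(dl)]); ez=np.array([np.sin(dl),np.cos(dl)])
for nm,k in [('tiptop',12*ex+6*ez),('tipbot',12*ex+13*ez),('shbot',20*ez),('mid',-90*ex+10*ez),('shtop',0*ez)]:
    t=S+k; w=p+r.apply([t[0],0,t[1]]); print(nm,t,'along',(w[:2]-m)@u,'lat',(w[:2]-m)@n,'z',w[2])
E
```

```text
face [[ 431.49 -182.56   48.  ]
 [ 445.92 -124.17   48.  ]] [ 438.7  -153.36   48.  ] 60.15077662809974 13.880619141472998
lower [[ 440.08 -174.37   28.  ]
 [ 449.54 -135.37   28.  ]] [ 444.81 -154.87   28.  ] 40.13011812329075
tcp rel mouth: along 112.34176001433589 lateral 0.8088317998297965
lower lat -0.025996168984028928
topview lat rel m 2.4808394150688393 along 0.6335187591289113
bearer lat rel m 2.0999627884938654 along 158.96246410076677
ridge lat rel m 2.353306997381225 along 58.794276452632516
tiptop [100.77 -13.75] along 11.141440789936578 lat 0.8871243169589911 z 130.2291754405723
tipbot [101.03  -6.76] along 12.514312780260871 lat 0.8893435772682484 z 123.3651228786329
shbot [89.3   0.69] along 25.65412940104974 lat 0.8819056633481043 z 118.85456151118896
mid [-1.01 -5.93] along 111.94496842907056 lat 0.8063064847569213 z 146.31153484410387
shtop [ 88.55 -19.3 ] along 21.731638000123173 lat 0.8755649196073166 z 138.4661402595872
```

```bash
python3 -m crank '[[[0.0023,0,0.0097],[0,0,0],0.03],[[0.0047,0,0.0195],[0,0,0],0.03],[[0.0047,0,0.0195],[0,0,0],0.03],[[0.0047,0,0.0195],[0,0,0],0.03],[[0.0023,0,0.0097],[0,0,0],0.03],[[0.0009,0,0.0039],[0,0,0],0.03],[[0,0,0],[0,0,0],0.03]]'
cat > st.py <<'E'
from station import bot
from h import *
import sys
np.set_printoptions(precision=2,suppress=True,linewidth=180)
dl=np.radians(float(sys.argv[1]) if len(sys.argv)>1 else 2.15); S=np.array([88.55,-19.3])
o=bot.get_obs(); p,r=pose(o); p=p*1000; m=np.array([438.7,-153.36])
u=np.array([np.cos(np.radians(13.65)),-np.sin(np.radians(13.65))]); n=np.array([-u[1],u[0]])
ex=np.array([np.cos(dl),-np.sin(dl)]); ez=np.array([np.sin(dl),np.cos(dl)])
e=R.from_matrix(np.diag([-1,1,-1.])).inv()
F=o['contact_force']; print('t',o['t'],'tcp along,lat,z',(p[:2]-m)@u,(p[:2]-m)@n,p[2],'ypr',(r*e).as_euler('ZYX',degrees=True),'F along,lat,z',F[:2]@u,F[:2]@n,F[2],'My',np.r_[n,0]@o['torque'],'w',o['gripper_width'])
for nm,k in [('tiptop',12*ex+6*ez),('tipbot',12*ex+13*ez),('shbot',20*ez),('shtop',0*ez),('mid',-90*ex+10*ez)]:
    t=S+k; w=p+r.apply([t[0],0,t[1]]); print(nm,'along %.1f lat %.1f z %.1f'%((w[:2]-m)@u,(w[:2]-m)@n,w[2]))
E
python3 st.py
```

```text
t: 7.8
eef_pos: [0.5498, -0.1794, 0.0563]
tool_rot: [0.117, 0.118, 0.986, -0.014]
contact_force: [0.3, 0.6, -2.1]
gripper_width: 0.64
t 7.8 tcp along,lat,z 114.07422186836996 0.9148252137744032 56.258347231873316 ypr [-13.61 -13.51   0.  ] F along,lat,z 0.15004962911018466 0.6690724306017314 -2.065705878369437 My 0.3291109428363027 w 0.6395333034609784
tiptop along 12.9 lat 0.8 z 46.1
tipbot along 14.3 lat 0.8 z 39.2
shbot along 27.4 lat 0.9 z 34.7
shtop along 23.5 lat 0.9 z 54.3
mid along 113.7 lat 0.9 z 62.3
```

```bash
python3 -m crank '[[[0.0006,0,0.0024],[0,0,0],0.03],[[0.0006,0,0.0024],[0,0,0],0.03],[[0,0,0],[0,0,0],0.03]]' >/dev/null; python3 st.py|sed -n 1,4p
python3 -m crank '[[[0.0002,0,0.001],[0,0,0],0.03],[[0,0,0],[0,0,0],0.03]]'>/dev/null; python3 st.py|sed -n 1,4p
```

```text
t 8.175 tcp along,lat,z 114.13576358407127 1.0026366472633794 51.51783075560235 ypr [-13.61 -13.54   0.  ] F along,lat,z 0.06385301156501721 -0.3548155613506889 -0.8850227636746477 My 0.29232590281024856 w 0.6360723860758333
tiptop along 13.0 lat 0.9 z 41.3
tipbot along 14.3 lat 0.9 z 34.4
shbot along 27.5 lat 0.9 z 29.9
t 8.425 tcp along,lat,z 114.377843660448 0.9614662411158966 50.7428404974124 ypr [-13.61 -13.56   0.01] F along,lat,z -0.06955835659879687 0.12106451656564922 4.770920635537679 My 0.502258173417181 w 0.63781318820817
tiptop along 13.2 lat 0.9 z 40.5
tipbot along 14.6 lat 0.9 z 33.6
shbot along 27.7 lat 0.9 z 29.1
```

Light contact on the lip (about 6 N), within 1 mm of the computed height. Now ease off slightly and slide in.

```bash
python3 -m crank '[[[0,0,-0.0005],[0,0,0],0.03],[[0.002,0,-0.0005],[0,0,0],0.03],[[0.002,0,-0.0005],[0,0,0],0.03],[[0.002,0,-0.0005],[0,0,0],0.03],[[0.002,0,-0.0005],[0,0,0],0.03],[[0,0,0],[0,0,0],0.03]]' >/dev/null; python3 st.py
```

```text
t 9.175 tcp along,lat,z 105.34549857632203 0.8842316995394575 50.83696959320959 ypr [-13.62 -13.5    0.  ] F along,lat,z 3.2643526426422205 -0.5714562229319151 4.048631161091549 My -0.012270928371412979 w 0.6397167135793841
tiptop along 4.2 lat 0.8 z 40.7
tipbot along 5.5 lat 0.8 z 33.8
shbot along 18.7 lat 0.8 z 29.3
shtop along 14.7 lat 0.8 z 48.9
mid along 104.9 lat 0.9 z 56.8
```

```bash
python3 -m crank '[[[0.0009,0,-0.0007],[0,0,0],0.03],[[0.002,0,-0.0005],[0,0,0],0.03],[[0.002,0,-0.0005],[0,0,0],0.03],[[0,0,0],[0,0,0],0.03]]' >/dev/null; python3 st.py
python3 -m crank '[[[0.001,0,-0.0002],[0,0,0],0.03],[[0.001,0,-0.0002],[0,0,0],0.03],[[0,0,0],[0,0,0],0.03]]' >/dev/null; python3 st.py
```

```text
t 9.675 tcp along,lat,z 99.58740080205249 0.9453612439970622 50.99866976005143 ypr [-13.61 -13.43   0.  ] F along,lat,z 1.331034982659039 0.02309456792313616 2.7359562045422274 My 0.24306472376459815 w 0.6383603013956238
tiptop along -1.6 lat 0.9 z 41.0
tipbot along -0.2 lat 0.9 z 34.1
shbot along 12.9 lat 0.9 z 29.6
shtop along 9.0 lat 0.9 z 49.2
mid along 99.2 lat 0.9 z 57.0
t 10.05 tcp along,lat,z 98.07330023671653 0.9348274333971246 51.13377065886393 ypr [-13.61 -13.48   0.  ] F along,lat,z 0.9316648556930498 -0.21497300285685525 1.3536474799051958 My 0.07836787957665713 w 0.6364638583763204
tiptop along -3.1 lat 0.9 z 41.0
tipbot along -1.7 lat 0.9 z 34.2
shbot along 11.4 lat 0.9 z 29.6
shtop along 7.5 lat 0.9 z 49.3
mid along 97.7 lat 0.9 z 57.1
```

```bash
python3 -m crank '[[[0.0015,0,-0.0003],[0,0,0],0.03],[[0.0015,0,-0.0003],[0,0,0],0.03],[[0.001,0,-0.0002],[0,0,0],0.03],[[0,0,0],[0,0,0],0.03]]' >/dev/null; python3 st.py
python3 -m crank '[[[0.001,0,-0.0002],[0,0,0],0.03],[[0.001,0,-0.0002],[0,0,0],0.03],[[0,0,0],[0,0,0],0.03]]' >/dev/null; python3 st.py
```

```text
t 10.55 tcp along,lat,z 94.09828413774741 0.92345031111899 51.07687517470096 ypr [-13.61 -13.5    0.  ] F along,lat,z 2.122685895138466 -0.5428470163292763 1.5924024487840764 My 0.03241908640380863 w 0.6327604969371589
tiptop along -7.1 lat 0.9 z 40.9
tipbot along -5.7 lat 0.9 z 34.1
shbot along 7.4 lat 0.9 z 29.6
shtop along 3.5 lat 0.9 z 49.2
mid along 93.7 lat 0.9 z 57.1
t 10.925 tcp along,lat,z 92.13201187807421 0.9355109570682848 51.00866692716023 ypr [-13.61 -13.5    0.  ] F along,lat,z 2.375112214318585 -0.25050482897579934 3.86027315680888 My -0.01728291423816682 w 0.6395268764046017
tiptop along -9.1 lat 0.9 z 40.9
tipbot along -7.7 lat 0.9 z 34.0
shbot along 5.5 lat 0.9 z 29.5
shtop along 1.5 lat 0.9 z 49.1
mid along 91.7 lat 0.9 z 57.0
```

```bash
python3 -m crank '[[[0.0008,0,-0.0003],[0,0,0],0.03],[[0,0,0],[0,0,0],0.03]]' >/dev/null; python3 st.py|sed -n '1p;5p'
python3 -m crank '[[[0.0008,0,-0.0002],[0,0,0],0.03],[[0,0,0],[0,0,0],0.03]]' >/dev/null; python3 st.py|sed -n '1p;5p'
python3 - <<'E'
from station import bot
from h import *
im,d=bot.read_camera('wrist'); cv2.imwrite('pics/w4.png',im[:,:,::-1])
im,d=bot.read_camera('scene'); cv2.imwrite('pics/s4.png',cv2.resize(im[150:280,150:300,::-1],None,fx=4,fy=4,interpolation=cv2.INTER_CUBIC))
E
```

```text
t 11.175 tcp along,lat,z 91.69758203320588 0.9178211066628943 51.222988634607376 ypr [-13.61 -13.55  -0.  ] F along,lat,z 4.296868975167686 0.5761379835718693 2.5393620926260634 My -0.3071221602476185 w 0.633799681116044
shtop along 1.1 lat 0.9 z 49.2
t 11.425 tcp along,lat,z 91.60974625601193 0.9232065257794743 51.507392426561665 ypr [-13.61 -13.63  -0.01] F along,lat,z 5.360345827394111 -0.03997741199842045 1.7296975858950185 My -0.7299317719767776 w 0.639912306981397
shtop along 1.0 lat 0.9 z 49.4
```

View pics/w4.png

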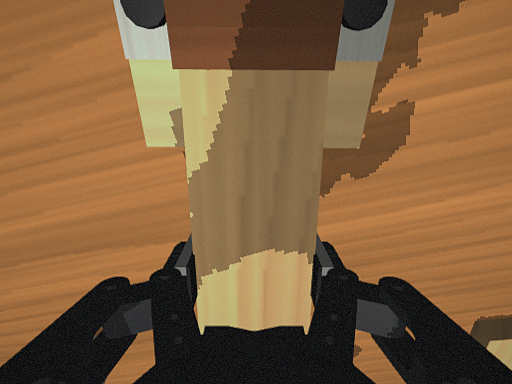

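View pics/s4.png

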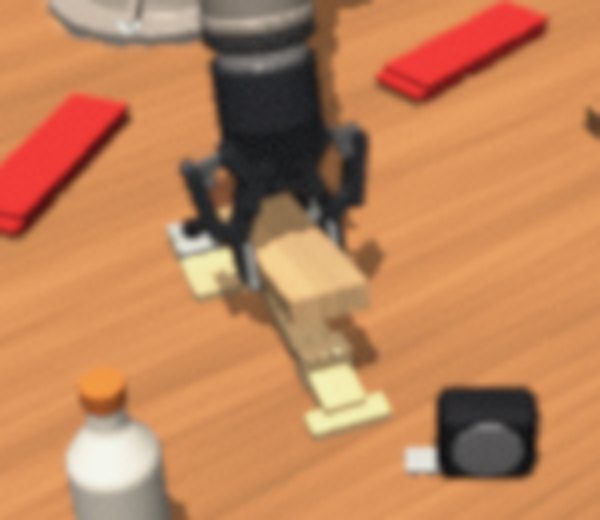

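The tongue is in the groove. The shoulder's top edge meets the lip (row 69), centred within about 1 mm (lip 168-336, plank 180-330), with 5 N of push and no further advance. Now lower it by pivoting about the shoulder's top edge with a slight push.

```bash
python3 -m crank '[[[0.0003,0,0.0016],[0,1,0],0.03],[[0.0003,0,0.0016],[0,1,0],0.03],[[0.0003,0,0.0016],[0,1,0],0.03],[[0,0,0],[0,0,0],0.03]]' >/dev/null; python3 st.py
python3 -m crank '[[[0.0003,0,0.0016],[0,1,0],0.03],[[0.0003,0,0.0016],[0,1,0],0.03],[[0,0,0],[0,0,0],0.03]]' >/dev/null; python3 st.py
```

```text
t 12.025 tcp along,lat,z 91.78419290407247 0.9237488255456525 46.57383975658821 ypr [-13.61 -10.61  -0.01] F along,lat,z 5.104460211487684 0.03721105464652271 3.4748208514030403 My -0.67257870506659 w 0.6376388931555526
tiptop along -9.8 lat 0.9 z 41.5
tipbot along -8.8 lat 0.9 z 34.6
shbot along 4.1 lat 0.9 z 29.5
shtop along 1.2 lat 0.9 z 49.2
mid along 91.7 lat 0.9 z 52.6
t 12.4 tcp along,lat,z 91.73257660544523 0.9341586987511152 43.396310669717835 ypr [-13.61  -8.62  -0.  ] F along,lat,z 4.200759109664073 -0.05853397158092348 4.497946430533874 My -0.6714531679944897 w 0.6383420903074805
tiptop along -10.0 lat 0.9 z 41.9
tipbot along -9.2 lat 0.9 z 34.9
shbot along 3.5 lat 0.9 z 29.3
shtop along 1.3 lat 0.9 z 49.2
mid along 91.8 lat 0.9 z 49.4
```

```bash
python3 -m crank '[[[0.0004,0,0.0016],[0,1,0],0.03],[[0.0004,0,0.0016],[0,1,0],0.03],[[0,0,0],[0,0,0],0.03]]' >/dev/null; python3 st.py|sed -n '1p;4,6p'
python3 -m crank '[[[0.0004,0,0.0015],[0,1,0],0.03],[[0.0004,0,0.0015],[0,1,0],0.03],[[0,0,0],[0,0,0],0.03]]' >/dev/null; python3 st.py|sed -n '1p;4,6p'
```

```text
t 12.775 tcp along,lat,z 91.54156235538332 0.9436004448577591 40.20019425245936 ypr [-13.61  -6.64  -0.  ] F along,lat,z 4.949456281795529 0.2355210456275486 4.963518489728652 My -0.6239257225880002 w 0.6366024333512434
shbot along 2.9 lat 0.9 z 29.2
shtop along 1.4 lat 0.9 z 49.1
mid along 91.9 lat 0.9 z 46.2
t 13.15 tcp along,lat,z 91.2496806300836 0.9120609383815129 37.18207282691123 ypr [-13.61  -4.66  -0.  ] F along,lat,z 5.88368845031422 0.513960125029853 5.607249806450663 My -0.7172515668625961 w 0.6378787790307942
shbot along 2.3 lat 0.9 z 29.2
shtop along 1.4 lat 0.9 z 49.2
mid along 91.8 lat 0.9 z 43.2
```

```bash
python3 -m crank '[[[0.0004,0,0.0016],[0,1,0],0.03],[[0,0,0],[0,0,0],0.03]]' >/dev/null; python3 st.py|sed -n '1p;4,6p'
python3 -m crank '[[[0.0004,0,0.0016],[0,1,0],0.03],[[0,0,0],[0,0,0],0.03]]' >/dev/null; python3 st.py|sed -n '1p;4,6p'
```

```text
t 13.4 tcp along,lat,z 91.05271636055308 0.9251830589407646 35.60547549100171 ypr [-13.62  -3.67   0.  ] F along,lat,z 6.911069392257892 0.6698322787849927 5.201732070172196 My -0.722889527234162 w 0.6396985715624396
shbot along 2.0 lat 0.9 z 29.2
shtop along 1.4 lat 0.9 z 49.2
mid along 91.7 lat 0.9 z 41.6
t 13.65 tcp along,lat,z 90.85199920729832 0.9001527303182706 34.04625572879333 ypr [-13.62  -2.68   0.  ] F along,lat,z 6.9544270909848995 -0.5434909195832927 5.266949827492198 My -0.7462333158328618 w 0.6376561633490611
shbot along 1.7 lat 0.9 z 29.2
shtop along 1.5 lat 0.9 z 49.2
mid along 91.6 lat 0.9 z 40.0
```

```bash
cat > wp.py <<'E'
from station import bot
from h import *
import sys
np.set_printoptions(precision=2,suppress=True)
c=bot.calibration('wrist'); p,r=pose(bot.get_obs()); im,d=bot.read_camera('wrist'); cv2.imwrite('pics/%s.png'%sys.argv[1],im[:,:,::-1])
P=cloud(c,d)*1000
u=np.array([np.cos(np.radians(13.65)),-np.sin(np.radians(13.65)),0]); n=np.array([-u[1],u[0],0]); m=np.array([438.7,-153.36,0])
Q=(P-m)@np.array([u,n,[0,0,1]]).T
def fit(sl):
    q=Q[sl].reshape(-1,3); A=np.c_[q[:,:2]-np.median(q[:,:2],0),np.ones(len(q))]; s=np.linalg.lstsq(A,q[:,2],rcond=None)[0]
    return np.median(q,0),np.degrees(s[:2])
print('plank top',fit((slice(95,200),slice(205,305)))); print('lip top',fit((slice(10,55),slice(190,320))))
E
python3 wp.py w5
```

```text
plank top (array([29.15,  0.21, 48.71]), array([-2.12, -0.13]))
lip top (array([-11.69,   0.15,  47.84]), array([35.78, -0.11]))
```

View pics/w5.png

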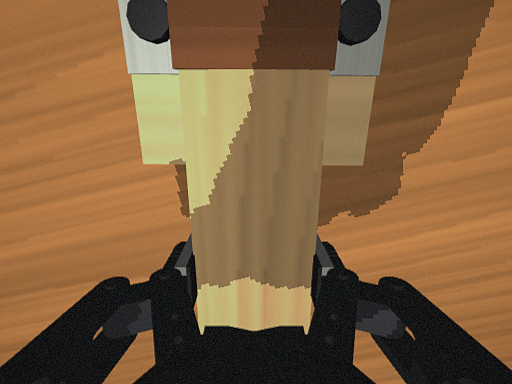

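```bash
cat > wp2.py <<'E'
from station import bot
from h import *
np.set_printoptions(precision=1,suppress=True,linewidth=150)
c=bot.calibration('wrist'); im,d=bot.read_camera('wrist')
P=cloud(c,d)*1000
u=np.array([np.cos(np.radians(13.65)),-np.sin(np.radians(13.65)),0]); n=np.array([-u[1],u[0],0]); m=np.array([438.7,-153.36,0])
Q=(P-m)@np.array([u,n,[0,0,1]]).T
for row in list(range(4,100,8))+list(range(100,330,15)): print(row,np.median(Q[row-2:row+3,215:295].reshape(-1,3),0), 'bench' ,np.median(Q[row-2:row+3,50:100].reshape(-1,3),0))
E
python3 wp2.py
```

```text
4 [-20.2   0.2  47.8] bench [-32.3 -88.1  -0. ]
12 [-17.8   0.3  47.8] bench [-28.8 -89.   -0.1]
20 [-15.4   0.3  47.8] bench [-25.3 -89.9   0.1]
28 [-12.9   0.1  47.9] bench [-21.9 -90.8  -0.1]
36 [-10.5   0.1  47.8] bench [-18.3 -91.7  -0.1]
44 [-7.9  0.3 47.9] bench [-14.7 -91.9   0. ]
52 [-5.3  0.2 47.8] bench [-11.  -93.3  -0.1]
60 [-2.7  0.2 47.8] bench [ -7.2 -94.1  -0.1]
68 [-0.   0.3 47.8] bench [ -3.3 -94.8  -0.1]
76 [ 2.7  0.2 47.7] bench [  0.6 -95.9  -0.1]
84 [ 5.5  0.4 47.9] bench [  4.5 -96.5  -0.1]
92 [ 8.3  0.2 48. ] bench [  8.6 -97.5  -0.1]
100 [11.2  0.4 48. ] bench [ 12.7 -98.5  -0.1]
115 [16.7  0.2 48.3] bench [  20.7 -100.4   -0.1]
130 [22.5  0.4 48.5] bench [  29.  -102.1   -0. ]
145 [28.4  0.4 48.6] bench [  37.6 -104.    -0.1]
160 [34.5  0.2 48.9] bench [  46.5 -105.9   -0.1]
175 [40.8  0.2 49. ] bench [  55.7 -107.8   -0.1]
190 [47.4  0.4 49.3] bench [  65.4 -110.1   -0.1]
205 [54.2  0.2 49.5] bench [  75.4 -112.1   -0.1]
220 [61.2  0.2 49.8] bench [  85.8 -115.    -0.2]
235 [68.5  0.2 50.1] bench [  96.6 -117.1   -0.1]
250 [76.1  0.5 50.3] bench [ 108.  -119.8   -0.2]
265 [84.   0.3 50.5] bench [ 119.9 -122.    -0.2]
280 [92.2  0.3 50.8] bench [ 132.2 -125.4   -0.2]
295 [100.8   0.3  51.1] bench [ 144.2 -127.5    0.3]
310 [109.6   0.3  51.4] bench [ 75.9 -58.7  87. ]
325 [118.3   0.3  51.9] bench [ 75.4 -54.6  93.7]
```

Row-wise depth is clean (the lstsq fit was upset by outliers). The plank top is flush with the lip at the mouth (47.7) and rises 2.0° towards the free end. Its underside at the ridge is 29.7 mm, below the ridge's top, so the ridge is entering the slot. The last 2° remain.

```bash
python3 -m crank '[[[0.0002,0,0.0015],[0,1,0],0.03],[[0,0,0],[0,0,0],0.03]]' >/dev/null; python3 st.py|sed -n '1p'
python3 -m crank '[[[0.0002,0,0.0013],[0,0.8,0],0.03],[[0,0,0],[0,0,0],0.03]]' >/dev/null; python3 st.py|sed -n '1p'; python3 wp2.py | awk 'NR%3==0'
```

```text
t 14.0 tcp along,lat,z 90.57951227769543 0.9399799017887306 32.46785499326006 ypr [-13.62  -1.66   0.  ] F along,lat,z 6.793672173985021 -0.32408118899261756 4.980280651408072 My -0.6769027119020109 w 0.6383963486631146
t 14.25 tcp along,lat,z 90.39529947658161 0.9390643814743602 31.214740871039034 ypr [-13.62  -0.86   0.  ] F along,lat,z 5.911235503142112 0.7161544063732291 4.769962812535567 My -0.6270321619069371 w 0.6382901257632886
20 [-15.5   0.3  47.8] bench [-27.  -90.3  -0. ]
44 [-7.9  0.1 47.8] bench [-16.2 -92.8   0.1]
68 [ 0.   0.2 47.8] bench [ -4.8 -94.8  -0.1]
92 [ 8.4  0.2 47.8] bench [  7.2 -97.3   0. ]
130 [22.5  0.2 47.9] bench [  27.4 -101.3   -0. ]
175 [40.9  0.2 47.9] bench [  53.8 -106.9   -0.1]
220 [61.3  0.2 47.9] bench [  83.1 -113.    -0.1]
265 [84.1  0.3 47.9] bench [ 115.9 -119.1   -0.2]
310 [109.8   0.5  47.9] bench [ 77.1 -58.7  84.5]
```

The plank is level and flush at 47.8-47.9 mm along its whole length, and the ridge is in the slot. Now release and look.

```bash
python3 -m crank '[[[0,0,0],[0,0,0],0.065],[[0,0,0],[0,0,0],0.085],[[0,0,0],[0,0,0],0.085],[[0,0,0],[0,0,0],0.085]]'; python3 st.py|sed -n 1p; python3 wp2.py | awk 'NR%4==0'
python3 -m crank '[[[0,0,-0.01],[0,0,0],0.085],[[0,0,-0.03],[0,0,0],0.085],[[0,0,-0.05],[0,0,0],0.085],[[0,0,-0.05],[0,0,0],0.085],[[0,0,-0.03],[0,0,0],0.085],[[0.02,0,0],[0,0,0],0.085],[[0,0,0],[0,0,0],0.085]]'; python3 wp.py w6; python3 - <<'E'
from station import bot
import cv2
im,d=bot.read_camera('scene'); cv2.imwrite('pics/s6.png',cv2.resize(im[150:280,150:300,::-1],None,fx=4,fy=4,interpolation=cv2.INTER_CUBIC))
E
```

```text
t: 14.8
eef_pos: [0.5247, -0.1733, 0.0303]
tool_rot: [0.006, 0.119, 0.993, -0.001]
contact_force: [-0.0, -0.1, -0.7]
gripper_width: 0.996
t 14.8 tcp along,lat,z 88.29398920018372 0.9256223063049348 30.252494195517947 ypr [-13.61  -0.64   0.  ] F along,lat,z 0.015406468233380804 -0.12243353195900564 -0.7432851882771869 My 0.034989737342062004 w 0.9963264680237071
28 [-14.9   0.2  47.8] bench [-25.6 -90.9  -0.1]
60 [-4.6  0.3 47.9] bench [-10.8 -93.8   0.1]
92 [ 6.4  0.2 47.8] bench [  5. -97.  -0.]
145 [26.3  0.2 47.8] bench [  33.6 -102.7   -0.2]
205 [51.9  0.4 47.8] bench [  70.5 -110.5   -0.2]
265 [81.6  0.3 47.8] bench [ 112.9 -119.    -0.2]
325 [115.5   0.6  48. ] bench [ 81.5 -60.1  83.7]
t: 15.72
eef_pos: [0.5029, -0.1681, 0.2011]
tool_rot: [0.006, 0.119, 0.993, -0.0]
contact_force: [1.0, -0.2, 0.4]
gripper_width: 0.997
plank top (array([34.34,  0.21, 46.84]), array([-13.33,  -1.4 ]))
lip top (array([-82.37,   0.12,  -0.23]), array([23.5 , -0.08]))
```

View pics/w6.png

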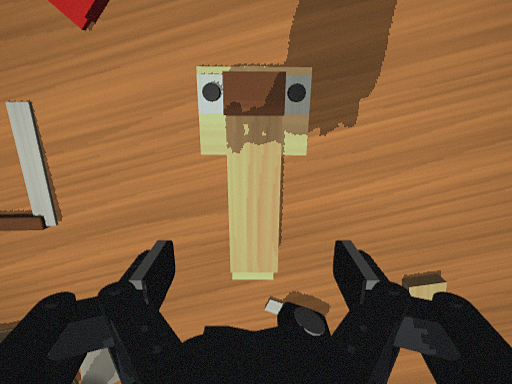

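View pics/s6.png

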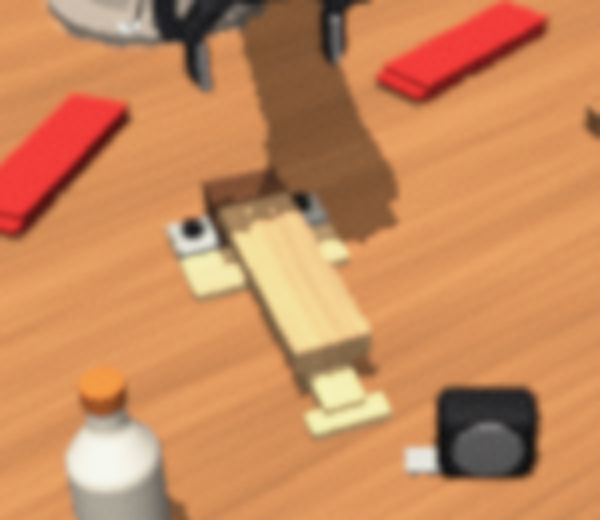

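The wrist view shows the plank shoulder against the rail at about (226-283, 115), its far end at about (231-278, 272), in line with the rail and clear of the gripper. I'll do a last numeric check and compare the other things from the top.

```bash
python3 - <<'E'
from station import bot
from h import *
np.set_printoptions(precision=1,suppress=True)
c=bot.calibration('wrist'); im,d=bot.read_camera('wrist'); P=cloud(c,d)*1000
m=(np.abs(P[...,2]-48)<5)&(P[...,0]<800); 
for row in range(80,280,20):
    x=np.where(m[row,150:330])[0]+150; e=ray(c,[[x[0]-.5,row],[x[-1]+.5,row]],.048)*1000; print(row,x[0],x[-1],e[:,:2].mean(0),np.linalg.norm(e[0]-e[1]),np.median(P[row,x[3]:x[-3],2]))
t,_=bot.read_camera('top'); cv2.imwrite('pics/top6.png',t[:,:,::-1]); a=cv2.imread('pics/top0.png')
df=cv2.absdiff(a,t[:,:,::-1].copy()).max(2)
for nm,(u,v) in dict(mallet=(85,200),tape=(298,129),sander=(162,122),square=(400,225),offcut=(238,125),glue=(380,152)).items():
    print(nm,np.mean(df[v-14:v+14,u-14:u+14]>40))
E
```

```text
80 222 285 [ 408.8 -146.3] 60.607561320420295 47.647939848354525
100 223 284 [ 426.3 -150.6] 59.97250808817052 47.824259437956705
120 226 281 [ 444.5 -155. ] 55.35564976945669 47.56763114102264
140 226 281 [ 463.6 -159.6] 56.59576386500378 47.67077753323498
160 227 280 [ 483.5 -164.4] 55.82511827998986 47.66627016952849
180 227 279 [ 504.3 -170. ] 56.076584509323816 47.677363375124514
200 228 279 [ 526.3 -174.8] 56.33968866727432 47.63362218067968
220 229 278 [ 549.2 -180.3] 55.50585108073642 47.58654016371203
240 229 277 [ 573.2 -186.7] 55.768295041931886 47.68464256310892
260 230 277 [ 598.7 -192.3] 56.04385151905932 47.87350013327388
mallet 0.0
tape 0.0
sander 0.0
square 0.0
offcut 0.0
glue 0.021683673469387755
```

View pics/top6.png

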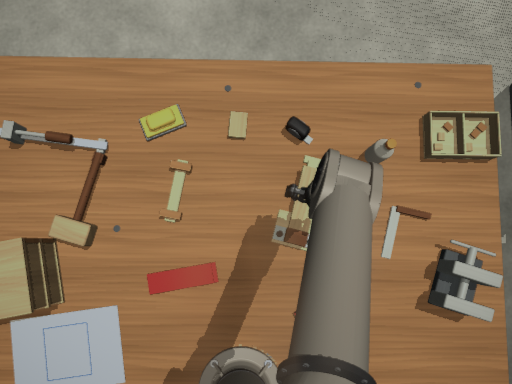

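All checks hold: yaw is -13.6°, the same as the jig. The top is flat at 47.6-47.9 mm, in line with the rail, and the other things are unmoved. Handing in.

```bash
python3 -c "
from station import bot
print(bot.get_obs()['t']); print(bot.hand_in())"
```

```text
15.925
the job is handed in; nothing more can be done
None
```

The plank is fitted in the jig, released, and the job was handed in at 15.9 s of the 48 s allowed; no verdict is reported. I tilted it about 12° with its free end up and touched it lightly onto the rail's lower lip. I then slid the tongue in until the shoulder met the upper lip and pivoted the plank flat with a light push. The wrist force readings stayed at about 8 N or below, checked at the end of each move and not continuously.

**Last checks, from the wrist and top cameras:**
- **Height:** the plank's top is flat at 47.6–47.9 mm along its length, flush with the lip, so the ridge is in the slot and the tongue is under the lip.
- **Alignment:** the plank's yaw is -13.6°, the same as the jig's, and it lies on the rail's centre line within about 1 mm by the wrist camera. Its middle is about 20 mm to -x of the jig's origin, within the limit of -26.5 mm.
- **Surroundings:** the gripper is open and about 0.15 m clear of the plank. The mallet, tape measure, sanding block, try square, offcut and glue bottle have not moved.

**What went wrong or disagreed:**
- My first tilt turned the wrong way, in free air, and I reversed it.
- The top and wrist cameras disagreed by about 2.4 mm on the rail's sideways position. I used the wrist camera; either way it is within the 7 mm limit.
- My plane fits to the wrist depth were upset by outliers, so the 2° grip tilt I allowed for was probably overstated. The final angle comes from row-wise depth instead.

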